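# Cock the ejector plate of a food mould with the tamper

## Robot

A 6-joint arm with a two-finger parallel gripper is mounted at the origin on a cart in front of the work surface, level with it; the furniture and walls round the work are solid. World frame = base frame: x ahead of the robot, y to its left, z up, the work surface at z = 0. Lengths are in m, angles in rad, forces in N, time in s.
With the tool pointing down it reaches from about 0.3 to 0.75 m from the base axis. Payload 8.5 kg.
Tool frame: the origin (TCP) lies at the very end of the fingers, on their centre line; the grasp point (between the pads) lies arm.grasp_offset behind it (arm.grasp_offset is the distance from the TCP to the grasp point, in m); x points along the fingers, y is the direction in which the jaws open and shut, and the axes are right-handed (so a half turn about x gives the same grasp; the last joint's range is limited). The gripper opens to 88 mm and grips with 3 to 60 N. Pads are 18 mm wide; open, the fingers measure 123 mm over their backs; the gripper's body (75 mm by 187 mm) begins 45 mm behind the grasp point.
Start: joints at [-0.215, 0.381, 1.297, -0, 1.464, -0.215], TCP at [0.55, 0, 0.239] pointing down, gripper open.
Joint ranges: [-3.11, 3.11], [-0.89, 2.33], [0.22, 2.48], [-1.42, 4.56], [0.17, 2.85], [-2.88, 2.88]. Speed limits (rad/s): [2.39, 2.39, 3.14, 3.14, 3.14, 3.14].

## Interface

Orientations are given as a unit quaternion [x, y, z, w].
In Python, from workcell import arm gives the robot as it stands. The module is installed in compiled form; this text tells all that it offers.
- The arm moves only by the tool arm_command, never from a script. Its argument "steps" is a list of rows, each a list of 3 entries, a list of its own where there are three numbers: the turn, a rotation vector about the tool's x, y, z in degrees, then the shift along the tool's x, y, z in mm, then the finger opening in mm, from 0 to 88.1. In form: [[[ax, ay, az], [tx, ty, tz], hand], ...]. A call has exactly 8 rows; each row shifts and turns the commanded pose from where the row before left it, along the tool's axes as they then stand; what a row does not reach is not made up. A row lasts 1/12 s, in which the tool goes at most 41.7 mm and 7.16 degrees, less where a joint would pass 70% of its speed; a pose out of reach is approached as far as the arm can. A call with a gripper value outside its range is refused whole. The fingers move at their own pace and stop on an object; "grip_force" is the grip in N (left out, the last holds). Time passes only in rows, so rows that do not move let the fingers close, or fill a call up. It gives the time, the measured TCP pose, the force and the opening at its end, in the units of the state.
- arm.sense(): the state, without advancing time (a new reading comes with each control period).
- arm.grab_frame(name): name is "scene" or "side" or "wrist"; returns (picture, depth): 384x512x3 uint8, blue, green, red; 384x512 float32, m along the optical axis (not along the pixel's ray), 0 where there is no reading.
- arm.calibration(name): a dict with "mtx" (3x3 intrinsics, pixels), "T" (4x4, takes a point from camera to world coordinates); the wrist camera has in their place "T_tool_cam" (4x4, takes a point from camera to tool coordinates, whose origin is the TCP and whose axes are the tool frame's). Camera axes: x right, y up, looking along -z (the intrinsics and any distortion apply to the point x, -y, -z); pixel columns grow to the right and rows downward; lengths in m; the calibration is good to about 2 mm. A picture is of the moment at which its call begins: read the wrist's pose just before it. calibration takes no time and is no camera call.
- arm.hand_in(): hands the job in, once; it reports no verdict.
The state is a dict: "time_s": time; "q": joint angles; "qvel": joint speeds; "tau": joint torques, N m; "tool_pos": TCP position; "tcp_rot": TCP orientation; "contact_force": force on the tool from outside, world axes, zero at the start; "ft_torque": the same for the moment, N m; "finger_gap": opening from 0.0 (shut) to 1.0 (fully open).
Only numpy, scipy, OpenCV 4.12 (cv2) and the standard library are available. Lean on these libraries where they do the work, as an engineer would, in place of code of your own. Each camera call takes 0.05 s, during which the arm holds its last target. There are 200 camera calls.

## Task

Get the square food mould ready for use: take the wooden-handled tamper from the white tray and press the mould's sprung plate straight down with the tamper's flat foot until it bottoms out level, so that both spring catches click over the plate and keep it down. Then stand the tamper upright on the floor of the white tray again and let go. Do not push the plate with the fingers, and leave the slim tall jar, the small spice jar and the mug where they are.

Things in the scene. Friction and masses are not known exactly. Their poses are not given: they have to be found in the camera images.
- tamper_center (a point): The tamper: square steel foot 62x62 mm, 20 mm high, flat underside; on it an upright wooden handle, a rounded bar 28 mm (its x) by 40 mm (its y), from 24 to 88 mm above the underside; about 0.28 kg. It starts standing in the tray. Point: on its axis, half-way up, 44 mm above the underside; z up along the handle.
- tray: White melamine tray, fixed, 170 mm (its x) by 240 mm (its y), 24 mm high. Origin: centre of its underside; the floor's top is 4 mm above it; the clear floor inside the walls is 146 mm (x) by 216 mm (y).
- mould_rim (a point): Food mould: fixed open square aluminium box, 104x104 mm outside, 90x90 mm inside, walls' top 50 mm above the worktop. Point: centre of the open top, level with the walls' top; axes along the walls, z up. Slots in the middle of the +y and -y walls hold two steel spring catches, as high as the wall; their bevelled noses reach in to 40 mm from the middle, flat undersides 27.5 mm below the top.
- plate_top (a point): Centre of the top face of the ejector plate inside the mould: a flat white plastic square 86x86 mm, 6 mm thick, on springs, which can also tilt up to 0.12 rad about either horizontal axis. Free, it rides with its top 10 mm below the walls' top, askew by about 0.06 rad about the mould's x. z is the plate's normal.
- press_plate (a joint): How far the plate's centre is pushed down, m: 0 free, about 0.020 bottomed out on its stop (top 30 mm below the walls' top), about 0.017 to 0.018 when it is held by both catches. The springs push back with 4 N at 0 and 9 N at the bottom; pushing the catches aside adds to this from 0.002 on: about 15 N in all at 0.009, less after that. Let go half-way, it may stick between.
- catch_a (a joint): Catch in the mould's +y wall, rad: 0 upright (nose in), grows as its nose is pushed outward, about 0.2 as the plate's edge passes; then it snaps back over the plate's edge.
- catch_b (a joint): The same for the catch in the mould's -y wall.
- tall_jar: Slim tall seasoning jar with a paper label, 47 mm across, 98 mm high, loose. Origin: centre of its underside. Leave it.
- spice_jar: Small spice jar, 50 mm across, 62 mm high, loose. Origin: centre of its underside. Leave it.
- mug: Spotted mug, 82x114 mm, 91 mm high, loose. Origin: centre of its underside. Leave it.

How it is judged:
On the way:
1. the tamper presses the plate down on its stop, level (value of joint press_plate above 0.0185 m and angle between plate_top's own z axis and vertical below 0.035 rad and contact force between tamper and press_plate above 2 N), for 0.1 s.
At the end, for the whole second after the job is handed in: Both catches hold the plate: at least 16.5 mm down, level within 0.06 rad, catches within 0.09 rad of upright. The tamper stands still on the tray's floor, upright within 0.06 rad, its centre 43 to 53 mm above the tray's underside, within 55 mm (x) and 90 mm (y) of its middle (value of joint press_plate above 0.0165 m and angle between each of plate_top, tamper_center's own z axis and vertical below 0.06 rad and value of joint each of catch_a, catch_b below 0.09 rad and x of tamper_center in the frame of tray between -0.055 and 0.055 m and y of tamper_center in the frame of tray between -0.09 and 0.09 m and z of tamper_center in the frame of tray between 0.043 and 0.053 m and linear speed of tamper below 0.02 m/s); the robot touches nothing.
It fails at once if the robot's fingers push the plate (contact force between the fingers and press_plate above 2 N).
It fails at once if the slim tall jar is moved by more than 25 mm or tipped (distance of tall_jar from where it was at the start of the episode above 0.025 m or angle between tall_jar's own z axis and vertical above 0.3 rad).
It fails at once if the spice jar is moved by more than 25 mm or tipped (distance of spice_jar from where it was at the start of the episode above 0.025 m or angle between spice_jar's own z axis and vertical above 0.3 rad).
It fails at once if the mug is moved by more than 25 mm or tipped (distance of mug from where it was at the start of the episode above 0.025 m or angle between mug's own z axis and vertical above 0.3 rad).
It also fails if it takes over 58 s, if anything falls off the work surface, if the arm or the gripper's body presses on something with over 40 N, if the wrist force passes 120 N, or if a joint passes its speed limit or range.

## Working session

There is one attempt and no reset: what is moved stays moved. The work goes in short steps, Python scripts to look and compute and a tool call to move; the robot and the scene stay as the last step left them, time stands still between calls to the robot, and variables do not carry over. Pictures are saved under pics/ and viewed, about 8 in all and at most 12, crops included, and the job is handed in when it is done.

Besides the shell and the picture viewer there is one more tool, called after "Emit:" as name([rows], argument=value, ...), one row to a line, values as JSON. arm_command: Moves the arm, as the interface text tells. Its arguments: {"type":"object","properties":{"steps":{"type":"array","items":{"type":"array"}},"grip_force":{"type":"number"}},"required":["steps"]}

```bash
mkdir -p pics; cat > h.py <<'E'
import numpy as np, cv2
from workcell import arm
from scipy.spatial.transform import Rotation as R
def cam(n):
    c=arm.calibration(n); s=arm.sense()
    if 'T' in c: T=np.array(c['T'])
    else:
        W=np.eye(4);W[:3,:3]=R.from_quat(s['tcp_rot']).as_matrix();W[:3,3]=s['tool_pos'];T=W@np.array(c['T_tool_cam'])
    im,d=arm.grab_frame(n)
    return im,d,np.array(c['mtx']),T
def cloud(d,K,T):
    v,u=np.mgrid[:d.shape[0],:d.shape[1]]
    P=np.stack([(u-K[0,2])/K[0,0]*d,-(v-K[1,2])/K[1,1]*d,-d],-1)
    return P@T[:3,:3].T+T[:3,3]
E
python3 - <<'E'
from h import *
for n in ['scene','wrist']:
    im,d,K,T=cam(n); cv2.imwrite(f'pics/{n}0.png',im); np.savez(f'{n}0.npz',im=im,d=d,K=K,T=T); print(n,T.round(3),K.round(0), list(arm.calibration(n)))
s=arm.sense();print(s['time_s'],s['tool_pos'],s['tcp_rot'],s['contact_force'])
print(arm.grasp_offset,R.from_quat(s['tcp_rot']).as_matrix().round(3))
E
```

```text
scene [[-0.79   0.285 -0.543 -0.317]
 [-0.613 -0.385  0.69   1.167]
 [-0.012  0.878  0.479  0.809]
 [ 0.     0.     0.     1.   ]] [[493.   0. 249.]
 [  0. 493. 192.]
 [  0.   0.   1.]] ['mtx', 'T']
wrist [[ 1.    -0.     0.002  0.55 ]
 [-0.     0.952  0.307  0.08 ]
 [-0.002 -0.307  0.952  0.384]
 [ 0.     0.     0.     1.   ]] [[343.   0. 257.]
 [  0. 343. 194.]
 [  0.   0.   1.]] ['mtx', 'T_tool_cam']
0.1 [5.49758175e-01 4.81985324e-05 2.38209939e-01] [ 0.49977156  0.50036761 -0.50024224  0.4996182 ] [ 0.00549531 -0.40457546  0.47221015]
0.0187 [[-0.001  1.    -0.   ]
 [ 0.    -0.    -1.   ]
 [-1.    -0.001 -0.   ]]
```

View pics/scene0.png

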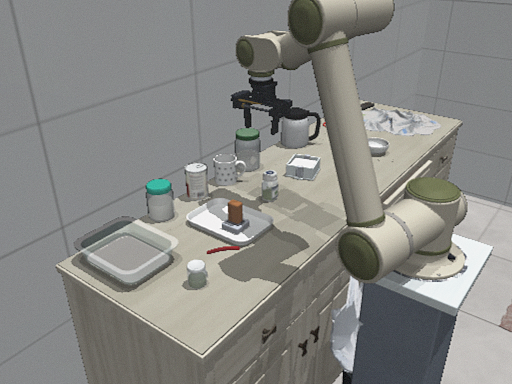

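View pics/wrist0.png

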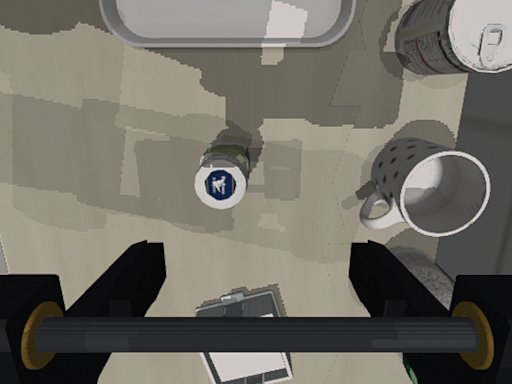

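The scene view shows the mould at about (303,166), the tamper at (235,215) in the tray, the tall jar at (270,186), the mug at (226,168) and the spice jar at (197,272). The wrist view shows the mould at about (245,335), between the fingers and partly hidden, the tall jar's lid at (220,184) and the tray edge at the top.

```bash
python3 - <<'E'
from h import *
z=np.load('scene0.npz');P=cloud(z['d'],z['K'],z['T']);im=z['im']
hsv=cv2.cvtColor(im,cv2.COLOR_BGR2HSV)
def st(n,p): print(n,len(p),p.min(0).round(3),p.max(0).round(3),np.median(p,0).round(3))
m=np.zeros(im.shape[:2],bool);m[195:235,220:250]=1
h=m&(hsv[...,1]>130)&(hsv[...,0]<20);p=P[h];st('handle',p)
t=p[p[:,2]>p[:,2].max()-.006];print(cv2.minAreaRect((t[:,:2]*1000).astype(np.float32)))
f=p; 
def reg(a,b,c,d,zl,zh):
    q=P[a:b,c:d].reshape(-1,3);return q[(q[:,2]>zl)&(q[:,2]<zh)]
tr=reg(195,247,180,278,.018,.03);st('tray',tr);print(cv2.minAreaRect((tr[:,:2]*1000).astype(np.float32)))
mo=reg(148,185,282,325,.044,.06);st('mould',mo);print(cv2.minAreaRect((mo[:,:2]*1000).astype(np.float32)))
st('tall',reg(168,205,260,280,.03,.15));st('spice',reg(258,290,185,210,.02,.1));st('mug',reg(150,188,210,250,.03,.15))
z=np.load('wrist0.npz');P=cloud(z['d'],z['K'],z['T'])
mo=reg(285,384,180,300,.044,.06);st('wmould',mo);print(cv2.minAreaRect((mo[:,:2]*1000).astype(np.float32)))
st('wtall',reg(150,215,185,255,.09,.11))
E
```

```text
handle 72 [0.47  0.196 0.032] [0.51  0.223 0.094] [0.486 0.211 0.089]
((489.4748229980469, 208.59507751464844), (29.92648696899414, 24.05377960205078), 2.8618290424346924)
tray 575 [ 0.4   -0.003  0.018] [0.722 0.288 0.03 ] [0.494 0.214 0.022]
((526.84521484375, 190.65850830078125), (284.67462158203125, 274.61883544921875), 35.957130432128906)
mould 134 [ 0.471 -0.296  0.044] [ 0.591 -0.172  0.056] [ 0.532 -0.232  0.048]
((531.4994506835938, -234.16830444335938), (101.13249969482422, 118.79226684570312), 17.52239418029785)
tall 361 [ 0.49  -0.025  0.03 ] [0.538 0.026 0.102] [0.505 0.012 0.068]
spice 423 [0.379 0.444 0.02 ] [0.428 0.494 0.064] [0.395 0.478 0.05 ]
mug 906 [ 0.652 -0.147  0.03 ] [0.787 0.031 0.104] [ 0.717 -0.026  0.068]
wmould 591 [ 0.479 -0.282  0.044] [ 0.593 -0.172  0.052] [ 0.56  -0.259  0.049]
((531.4065551757812, -234.3919677734375), (100.21783447265625, 101.32337188720703), 15.953849792480469)
wtall 2095 [ 0.494 -0.027  0.09 ] [0.539 0.019 0.101] [ 0.517 -0.002  0.098]
```

Emit:
arm_command([
  [[0,0,0],[0,-2,23],88],
  [[0,0,0],[0,-2,23],88],
  [[0,0,0],[0,-2,23],88],
  [[0,0,0],[0,-2,23],88],
  [[0,0,0],[0,-2,23],88],
  [[0,0,0],[0,-2,23],88],
  [[0,0,0],[0,-2,23],88],
  [[0,0,0],[0,0,0],88],
])

```text
time_s: 0.77
tool_pos: [0.5356, -0.1643, 0.2381]
tcp_rot: [-0.5, -0.499, 0.501, -0.499]
contact_force: [-0.7, 0.3, -0.6]
finger_gap: 1.0
```

```bash
python3 - <<'E'
from h import *
im,d,K,T=cam('wrist'); cv2.imwrite('pics/w1.png',im); np.savez('w1.npz',im=im,d=d,K=K,T=T)
P=cloud(d,K,T);M=(P[...,2]>.044)&(P[...,2]<.056)&(abs(P[...,0]-.531)<.09)&(abs(P[...,1]+.234)<.09)&(d>0)
q=P[M];print(q.min(0),q.max(0),cv2.minAreaRect((q[:,:2]*1000).astype(np.float32)),arm.sense()['tool_pos'])
M2=(abs(P[...,0]-.531)<.025)&(abs(P[...,1]+.234)<.025)&(P[...,2]>.03)&(P[...,2]<.044)
q=P[M2];A=np.c_[q[:,:2]-[.531,-.234],np.ones(len(q))];print(len(q),np.linalg.lstsq(A,q[:,2],rcond=None)[0])
E
```

```text
[ 0.47024096 -0.29496142  0.04402491] [ 0.59278535 -0.17318076  0.0532353 ] ((531.4529418945312, -234.42098999023438), (100.18228149414062, 114.1087417602539), 15.84390926361084) [ 0.53565801 -0.1624649   0.23817235]
1879 [-0.01809347  0.05785638  0.04022944]
```

View pics/w1.png

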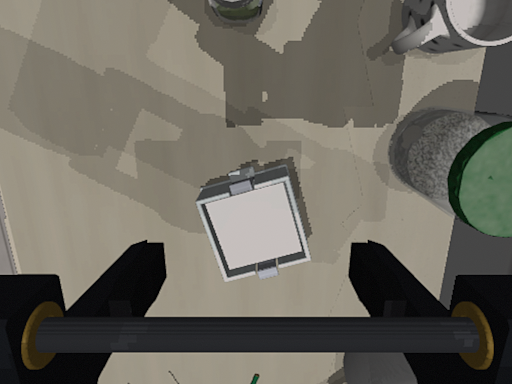

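The wrist view shows the mould at about (255,222), yawed about +16°. Its catches are at (240,178) (+y) and (267,272), and the rim is clear all round. Next I move to look at the tamper.

Emit:
arm_command([
  [[0,0,0],[0,-3,-26],88],
  [[0,0,0],[0,-3,-26],88],
  [[0,0,0],[0,-3,-26],88],
  [[0,0,0],[0,-3,-26],88],
  [[0,0,0],[0,-3,-26],88],
  [[0,0,0],[0,-3,-26],88],
  [[0,0,0],[0,-3,-26],88],
  [[0,0,0],[0,-3,-26],88],
])

```text
time_s: 1.48
tool_pos: [0.5112, 0.0493, 0.2387]
tcp_rot: [0.5, 0.5, -0.5, 0.5]
contact_force: [-0.1, 0.1, -0.3]
finger_gap: 0.996
```

Emit:
arm_command([
  [[0,0,0],[0,-3,-26],88],
  [[0,0,0],[0,-3,-26],88],
  [[0,0,0],[0,-3,-26],88],
  [[0,0,0],[0,-3,-26],88],
  [[0,0,0],[0,-3,-26],88],
  [[0,0,0],[0,-3,-26],88],
  [[0,0,0],[0,-3,-26],88],
  [[0,0,0],[0,0,0],88],
])

```text
time_s: 2.15
tool_pos: [0.4893, 0.2333, 0.2386]
tcp_rot: [0.499, 0.502, -0.499, 0.501]
contact_force: [0.7, 0.8, 0.1]
finger_gap: 1.0
```

```bash
cat > tam.py <<'E'
from h import *
import sys
im,d,K,T=cam('wrist'); cv2.imwrite(f'pics/{sys.argv[1]}.png',im); np.savez(sys.argv[1]+'.npz',im=im,d=d,K=K,T=T)
P=cloud(d,K,T);hsv=cv2.cvtColor(im,cv2.COLOR_BGR2HSV)
near=(np.hypot(P[...,0]-.487,P[...,1]-.209)<.1)&(d>0)
M=near&(P[...,2]>.084)&(P[...,2]<.105)
q=P[M];print('top',len(q),np.median(q[:,2]),cv2.minAreaRect((q[:,:2]*1000).astype(np.float32)))
M=near&(abs(P[...,2]-.024)<.003)&(np.hypot(P[...,0]-.487,P[...,1]-.209)<.047)
q=P[M];print('foot',len(q),q.min(0),q.max(0),cv2.minAreaRect((q[:,:2]*1000).astype(np.float32)))
M=(P[...,2]>.019)&(P[...,2]<.03)&(d>0)
q=P[M];print('tray',q.min(0),q.max(0),cv2.minAreaRect((q[:,:2]*1000).astype(np.float32)))
s=arm.sense();print(s['time_s'],s['tool_pos'],s['tcp_rot'])
E
python3 tam.py w2
```

```text
top 1221 0.09167924060360416 ((493.0784606933594, 204.956787109375), (39.99508285522461, 28.05771255493164), 3.165863037109375)
foot 1318 [0.46155695 0.17397051 0.02100998] [0.52386222 0.23641581 0.02698172] ((492.5667419433594, 205.32208251953125), (61.242431640625, 60.902339935302734), 1.8369712829589844)
tray [ 0.40032657 -0.04899736  0.01900016] [0.78032971 0.36994686 0.02999087] ((585.666748046875, 199.509033203125), (354.7372131347656, 404.7950744628906), 62.17657470703125)
2.2 [0.48976804 0.23144559 0.2385086 ] [ 0.49884477  0.50125167 -0.49908989  0.50080928]
```

View pics/w2.png

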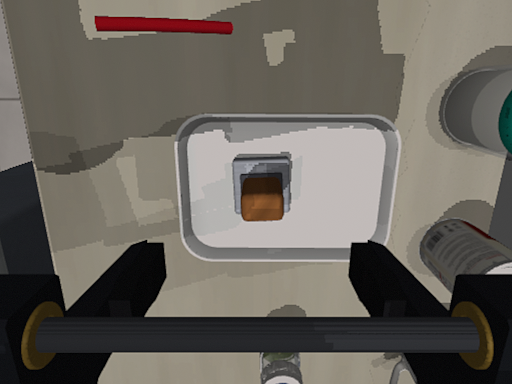

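The wrist view shows the tamper handle at (262,200) on its foot in the tray, whose floor spans about (185–395, 120–255). Its 40 mm side lies along world x. I'll turn the jaws onto the 28 mm sides, about +92° about world z, and centre over it.

Emit:
arm_command([
  [[0,0,0],[0,3,26],80],
  [[-7.1,0,0],[0,0,0],80],
  [[-7.1,0,0],[0,0,0],80],
  [[-7.1,0,0],[0,0,0],80],
  [[-7.1,0,0],[0,0,0],80],
  [[-7.1,0,0],[0,0,0],80],
  [[-7.1,0,0],[0,0,0],80],
  [[-7.1,0,0],[0,0,0],80],
])

```text
time_s: 2.87
tool_pos: [0.4937, 0.2025, 0.2387]
tcp_rot: [0.242, 0.665, -0.242, 0.664]
contact_force: [0.3, 0.8, 0.3]
finger_gap: 0.904
```

Emit:
arm_command([
  [[-7.1,0,0],[0,0,0],80],
  [[-7.1,0,0],[0,0,0],80],
  [[-7.1,0,0],[0,0,0],80],
  [[-7.1,0,0],[0,0,0],80],
  [[-7.1,0,0],[0,0,0],80],
  [[-7.1,0,0],[0,0,0],80],
  [[0,0,0],[0,0,0],80],
  [[0,0,0],[0,0,0],80],
])

```text
time_s: 3.53
tool_pos: [0.4938, 0.2027, 0.2387]
tcp_rot: [-0.013, 0.707, 0.013, 0.707]
contact_force: [-1.5, 0.4, -0.5]
finger_gap: 0.912
```

```bash
cat > st.py <<'E'
from h import *
s=arm.sense();M=R.from_quat(s['tcp_rot']).as_matrix()
print(s['time_s'],s['tool_pos'].round(4) if hasattr(s['tool_pos'],'round') else s['tool_pos']);print(M.round(3));print('q',np.round(s['q'],2),'F',np.round(s['contact_force'],1),np.round(s['ft_torque'],2),s['finger_gap'])
E
python3 st.py; python3 tam.py w3
```

```text
3.5333 [0.4938 0.2027 0.2387]
[[-0.    -0.036  0.999]
 [-0.     0.999  0.036]
 [-1.    -0.    -0.   ]]
q [ 0.17  0.35  1.34 -0.    1.45 -1.44] F [-1.5  0.4 -0.5] [ 0.12 -0.06  0.01] 0.9119475849913533
top 1294 0.0917258177631741 ((493.3253479003906, 204.65438842773438), (39.73381423950195, 27.375900268554688), 1.3667094707489014)
foot 1709 [0.46205337 0.17325641 0.02100293] [0.52554162 0.23562911 0.02697332] ((493.72015380859375, 204.28375244140625), (61.952816009521484, 61.94466781616211), 2.889639139175415)
tray [ 0.38730153 -0.02184845  0.01900031] [0.78261177 0.46052748 0.02999174] ((594.3007202148438, 225.6376953125), (391.9677429199219, 485.0002136230469), 2.7371108531951904)
3.5833 [0.49384249 0.20272743 0.23872697] [-0.01271478  0.70706046  0.01265792  0.70692547]
```

Emit:
arm_command([
  [[0,0,0],[28,2,0],80],
  [[0,0,0],[28,0,0],80],
  [[0,0,0],[28,0,0],80],
  [[0,0,0],[28,0,0],80],
  [[0,0,0],[28,0,0],80],
  [[0,0,0],[28,0,0],80],
  [[0,0,0],[20,0,0],80],
  [[0,0,0],[10,0,0],80],
])

```text
time_s: 4.25
tool_pos: [0.4928, 0.2047, 0.0384]
tcp_rot: [-0.013, 0.708, 0.013, 0.706]
contact_force: [-0.7, 0.4, 0.8]
finger_gap: 0.91
```

Emit:
arm_command([
  [[0,0,0],[0,0,0],60],
  [[0,0,0],[0,0,0],40],
  [[0,0,0],[0,0,0],20],
  [[0,0,0],[0,0,0],15],
  [[0,0,0],[0,0,0],15],
  [[0,0,0],[0,0,0],15],
  [[0,0,0],[0,0,0],15],
  [[0,0,0],[0,0,0],15],
], grip_force=55)

```text
time_s: 4.92
tool_pos: [0.494, 0.205, 0.041]
tcp_rot: [-0.014, 0.707, 0.014, 0.707]
contact_force: [0.3, 0.6, -0.3]
finger_gap: 0.328
```

```bash
python3 st.py
```

```text
4.9167 [0.494 0.205 0.041]
[[ 0.    -0.04   0.999]
 [ 0.     0.999  0.04 ]
 [-1.     0.     0.   ]]
q [ 0.17  0.58  1.61  0.    0.95 -1.44] F [ 0.3  0.6 -0.3] [ 0.1  -0.06  0.01] 0.32797267170555494
```

Emit:
arm_command([
  [[0,0,0],[-15,0,0],15],
  [[0,0,0],[-20,0,0],15],
  [[0,0,0],[-25,0,0],15],
  [[0,0,0],[-25,0,0],15],
  [[0,0,0],[-25,0,0],15],
  [[0,0,0],[-20,0,0],15],
  [[0,0,0],[-10,0,0],15],
  [[0,0,0],[0,0,0],15],
])

```text
time_s: 5.58
tool_pos: [0.4944, 0.2051, 0.1826]
tcp_rot: [-0.014, 0.706, 0.014, 0.708]
contact_force: [-0.3, -0.3, -4.3]
finger_gap: 0.313
```

Emit:
arm_command([
  [[0,0,0],[0,-15,1],15],
  [[0,0,0],[0,-25,1],15],
  [[0,0,0],[0,-30,1],15],
  [[0,0,0],[0,-30,1],15],
  [[0,0,0],[0,-30,1],15],
  [[0,0,0],[0,-30,2],15],
  [[0,0,0],[0,-30,2],15],
  [[0,0,0],[0,-30,2],15],
])

```text
time_s: 6.25
tool_pos: [0.513, -0.0157, 0.1794]
tcp_rot: [-0.014, 0.708, 0.014, 0.706]
contact_force: [1.5, 0.6, -3.7]
finger_gap: 0.313
```

Emit:
arm_command([
  [[0,0,0],[0,-30,1],15],
  [[0,0,0],[0,-30,1],15],
  [[0,0,0],[0,-30,1],15],
  [[0,0,0],[0,-30,1],15],
  [[0,0,0],[0,-30,1],15],
  [[0,0,0],[0,-30,2],15],
  [[0,0,0],[0,-25,2],15],
  [[0,0,0],[0,-15,2],15],
])

```text
time_s: 6.92
tool_pos: [0.533, -0.2361, 0.179]
tcp_rot: [-0.013, 0.708, 0.014, 0.706]
contact_force: [-0.1, -0.2, -4.4]
finger_gap: 0.316
```

Emit:
arm_command([
  [[-5,0,0],[0,0,0],15],
  [[-5,0,0],[0,0,0],15],
  [[-3.6,0,0],[0,0,0],15],
  [[0,0,0],[0,0,0],15],
  [[0,0,0],[0,0,0],15],
  [[0,0,0],[0,0,0],15],
  [[0,0,0],[0,0,0],15],
  [[0,0,0],[0,0,0],15],
])

```text
time_s: 7.58
tool_pos: [0.5335, -0.2336, 0.1806]
tcp_rot: [-0.098, 0.7, 0.098, 0.7]
contact_force: [-1.1, 0.1, -3.9]
finger_gap: 0.316
```

```bash
python3 st.py; python3 - <<'E'
from h import *
im,d,K,T=cam('wrist'); im2,*r=cam('side'); cv2.imwrite('pics/c4.png',cv2.resize(np.vstack([im,im2]),None,fx=.75,fy=.75)); np.savez('w4.npz',im=im,d=d,K=K,T=T);np.savez('s4.npz',im=im2,d=r[0],K=r[1],T=r[2])
P=cloud(d,K,T);M=(P[...,2]>.044)&(P[...,2]<.056)&(abs(P[...,0]-.531)<.09)&(abs(P[...,1]+.234)<.09)&(d>0)
q=P[M];print(len(q),cv2.minAreaRect((q[:,:2]*1000).astype(np.float32)))
E
```

```text
7.5833 [ 0.5335 -0.2336  0.1806]
[[-0.    -0.273  0.962]
 [ 0.     0.962  0.273]
 [-1.     0.    -0.   ]]
q [-0.62  0.48  1.3   0.    1.36 -2.46] F [-1.1  0.1 -3.9] [ 0.14 -0.06 -0.02] 0.3159383592821914
1959 ((513.4443359375, -240.177978515625), (60.53997039794922, 113.99166870117188), 15.961054801940918)
```

View pics/c4.png

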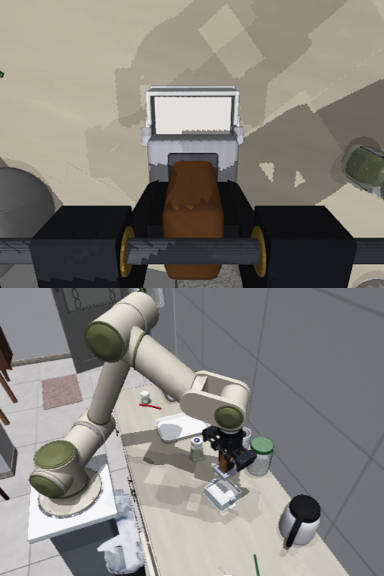

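The wrist half shows the tamper held, with its foot at about (193,155), square to the mould at (195,112). The side half shows the arm over the mould with the jars undisturbed. Next I check where the foot sits in mould axes.

```bash
python3 - <<'E'
from h import *
z=np.load('w4.npz');P=cloud(z['d'],z['K'],z['T']);d=z['d']
a=np.radians(15.95);Rm=np.array([[np.cos(a),np.sin(a)],[-np.sin(a),np.cos(a)]])
L=(P[...,:2]-[.5315,-.2343])@Rm.T
for lo,hi in [(.14,.15),(.15,.16),(.158,.17),(.17,.23)]:
    M=(P[...,2]>lo)&(P[...,2]<hi)&(d>0)&(np.hypot(L[...,0],L[...,1])<.06);q=L[M]*1000
    if len(q): print(lo,len(q),np.percentile(q,[1,99],axis=0).round(1).tolist(),cv2.minAreaRect(q.astype(np.float32)))
z2=P[(P[...,2]>.1)&(d>0)&(np.hypot(L[...,0],L[...,1])<.035)][:,2];print(np.percentile(z2,[0,1,3,50]))
E
```

```text
0.14 189 [[-29.1, -29.4], [-28.1, 29.2]] ((-28.576345443725586, -0.14720916748046875), (1.170857548713684, 59.69569778442383), 0.2626267969608307)
0.15 592 [[-29.2, -29.3], [-28.0, 29.1]] ((-28.620800018310547, -0.1842823028564453), (59.92348861694336, 1.4686477184295654), 89.98368072509766)
0.158 5288 [[-29.0, -30.3], [0.4, 30.0]] ((-13.402807235717773, -0.08158493041992188), (62.24150848388672, 31.85385513305664), 89.67281341552734)
0.17 10170 [[-18.4, -28.0], [13.7, 27.9]] ((-0.4464130401611328, -3.2754592895507812), (55.285888671875, 42.51669692993164), 67.14000701904297)
[0.14559413 0.15494177 0.16265988 0.2303136 ]
```

Emit:
arm_command([
  [[0,0,0],[15,0,-2],15],
  [[0,0,0],[20,0,0],15],
  [[0,0,0],[20,0,0],15],
  [[0,0,0],[20,0,0],15],
  [[0,0,0],[10,0,0],15],
  [[0,0,0],[5,0,0],15],
  [[0,0,0],[3,0,0],15],
  [[0,0,0],[0,0,0],15],
])

```text
time_s: 8.35
tool_pos: [0.5319, -0.2345, 0.088]
tcp_rot: [-0.098, 0.7, 0.098, 0.7]
contact_force: [-0.4, 0.1, -3.3]
finger_gap: 0.316
```

```bash
python3 st.py
```

```text
8.35 [ 0.5319 -0.2345  0.088 ]
[[ 0.    -0.274  0.962]
 [-0.     0.962  0.274]
 [-1.    -0.     0.   ]]
q [-0.62  0.58  1.43 -0.    1.14 -2.47] F [-0.4  0.1 -3.3] [ 0.12 -0.05 -0.01] 0.31584176596980756
```

Now I press: about 31 mm to the stop, starting with 24 mm.

Emit:
arm_command([
  [[0,0,0],[4,0,0],15],
  [[0,0,0],[4,0,0],15],
  [[0,0,0],[4,0,0],15],
  [[0,0,0],[4,0,0],15],
  [[0,0,0],[3,0,0],15],
  [[0,0,0],[3,0,0],15],
  [[0,0,0],[2,0,0],15],
  [[0,0,0],[0,0,0],15],
], grip_force=60)

```text
time_s: 9.02
tool_pos: [0.5323, -0.2347, 0.0657]
tcp_rot: [-0.099, 0.699, 0.097, 0.701]
contact_force: [-1.2, 2.1, 8.4]
finger_gap: 0.31
```

Emit:
arm_command([
  [[0,0,0],[2,0,0],15],
  [[0,0,0],[2,0,0],15],
  [[0,0,0],[2,0,0],15],
  [[0,0,0],[1,0,0],15],
  [[0,0,0],[1,0,0],15],
  [[0,0,0],[0,0,0],15],
  [[0,0,0],[0,0,0],15],
  [[0,0,0],[0,0,0],15],
])

```text
time_s: 9.68
tool_pos: [0.5323, -0.2347, 0.0569]
tcp_rot: [-0.098, 0.7, 0.097, 0.701]
contact_force: [1.0, 1.1, 9.4]
finger_gap: 0.313
```

```bash
python3 st.py
```

```text
9.6833 [ 0.5323 -0.2347  0.0569]
[[ 0.002 -0.274  0.962]
 [-0.001  0.962  0.274]
 [-1.    -0.002  0.002]]
q [-0.62  0.62  1.46  0.    1.06 -2.47] F [1.  1.1 9.4] [0.42 0.08 0.06] 0.31253115846207374
```

Emit:
arm_command([
  [[0,0,0],[0.5,0,0],15],
  [[0,0,0],[0.5,0,0],15],
  [[0,0,0],[0.5,0,0],15],
  [[0,0,0],[0.5,0,0],15],
  [[0,0,0],[0,0,0],15],
  [[0,0,0],[0,0,0],15],
  [[0,0,0],[0,0,0],15],
  [[0,0,0],[0,0,0],15],
])

```text
time_s: 10.35
tool_pos: [0.5324, -0.2347, 0.0568]
tcp_rot: [-0.099, 0.699, 0.097, 0.701]
contact_force: [-3.7, 3.6, 26.0]
finger_gap: 0.313
```

```bash
python3 st.py
```

```text
10.35 [ 0.5324 -0.2347  0.0568]
[[ 0.003 -0.274  0.962]
 [-0.002  0.962  0.274]
 [-1.    -0.003  0.003]]
q [-0.62  0.62  1.46  0.    1.06 -2.47] F [-3.7  3.6 26. ] [ 1.22  1.13 -0.02] 0.3128394072740653
```

Emit:
arm_command([
  [[0,0,0],[0.5,0,0],15],
  [[0,0,0],[0.5,0,0],15],
  [[0,0,0],[0.5,0,0],15],
  [[0,0,0],[0,0,0],15],
  [[0,0,0],[0,0,0],15],
  [[0,0,0],[0,0,0],15],
  [[0,0,0],[0,0,0],15],
  [[0,0,0],[0,0,0],15],
])

```text
time_s: 11.02
tool_pos: [0.5325, -0.2347, 0.0567]
tcp_rot: [-0.099, 0.699, 0.097, 0.702]
contact_force: [-8.0, 5.6, 38.4]
finger_gap: 0.312
```

```bash
python3 - <<'E'
from h import *
im,d,K,T=cam('wrist');cv2.imwrite('pics/w5.png',im)
P=cloud(d,K,T);a=np.radians(15.95);Rm=np.array([[np.cos(a),np.sin(a)],[-np.sin(a),np.cos(a)]])
L=(P[...,:2]-[.5315,-.2343])@Rm.T
M=(abs(L[...,0]+.037)<.0045)&(abs(L[...,1])<.036)&(d>0)&(P[...,2]<.06)
q=P[M];A=np.c_[L[M]+[.037,0],np.ones(len(q))];print('plate',len(q),np.linalg.lstsq(A,q[:,2],rcond=None)[0],np.median(q[:,2]))
E
python3 st.py
```

```text
plate 1260 [-0.00742139  0.00330491  0.02027367] 0.020255629811139264
11.0667 [ 0.5325 -0.2347  0.0567]
[[ 0.004 -0.274  0.962]
 [-0.003  0.962  0.274]
 [-1.    -0.004  0.003]]
q [-0.62  0.62  1.46  0.    1.06 -2.47] F [-7.5  4.8 39. ] [ 1.69  1.81 -0.02] 0.3128276843430713
```

View pics/w5.png

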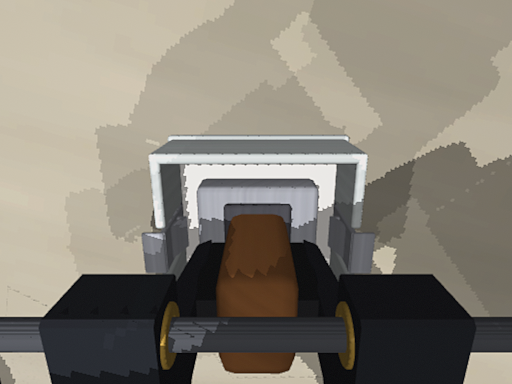

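The wrist view shows the foot flat on the plate deep in the mould. The depth data puts the plate top at z = 20 mm, level, and the catches at (165,250) and (360,250) look upright. Now I lift slowly, then check the plate.

Emit:
arm_command([
  [[0,0,0],[-2,0,0],15],
  [[0,0,0],[-2,0,0],15],
  [[0,0,0],[-4,0,0],15],
  [[0,0,0],[-8,0,0],15],
  [[0,0,0],[-15,0,0],15],
  [[0,0,0],[-20,0,0],15],
  [[0,0,0],[-25,0,0],15],
  [[0,0,0],[-25,0,0],15],
])

```text
time_s: 11.73
tool_pos: [0.5309, -0.2339, 0.1535]
tcp_rot: [-0.097, 0.701, 0.099, 0.699]
contact_force: [1.1, 0.0, -2.4]
finger_gap: 0.311
```

Emit:
arm_command([
  [[0,0,0],[-25,0,0],15],
  [[0,0,0],[-10,0,0],15],
  [[5,0,0],[0,0,0],15],
  [[5,0,0],[0,0,0],15],
  [[3.6,0,0],[0,0,0],15],
  [[0,0,0],[0,20,0],15],
  [[0,0,0],[0,30,-1],15],
  [[0,0,0],[0,30,-1],15],
])

```text
time_s: 12.4
tool_pos: [0.5256, -0.1538, 0.1868]
tcp_rot: [-0.013, 0.708, 0.014, 0.706]
contact_force: [1.6, 0.5, -4.2]
finger_gap: 0.316
```

```bash
python3 st.py; python3 - <<'E'
from h import *
z=np.load('w2.npz');P=cloud(z['d'],z['K'],z['T']);d=z['d']
M=(P[...,2]>.0205)&(P[...,2]<.03)&(abs(P[...,0]-.54)<.16)&(abs(P[...,1]-.2)<.13)&(d>0)
n,lab,stt,c=cv2.connectedComponentsWithStats(M.astype(np.uint8),connectivity=8)
for i in range(1,n):
    if stt[i,4]>300: print(stt[i],cv2.minAreaRect((P[lab==i][:,:2]*1000).astype(np.float32)))
z=cam('scene');P=cloud(z[1],z[2],z[3])
cv2.imwrite('pics/s6.png',z[0])
a=np.radians(15.95);Rm=np.array([[np.cos(a),np.sin(a)],[-np.sin(a),np.cos(a)]]);L=(P[...,:2]-[.5315,-.2343])@Rm.T
M=(abs(L)<.03).all(-1)&(P[...,2]<.06);q=P[M];print('plate',len(q),np.median(q[:,2]),np.linalg.lstsq(np.c_[L[M],np.ones(len(q))],q[:,2],rcond=None)[0])
E
```

```text
12.4 [ 0.5256 -0.1538  0.1868]
[[-0.003 -0.039  0.999]
 [ 0.001  0.999  0.039]
 [-1.     0.001 -0.002]]
q [-0.5   0.42  1.39 -0.    1.33 -2.11] F [ 1.6  0.5 -4.2] [ 0.13 -0.06  0.04] 0.3155992621816855
[444  73  29  70 335] ((690.56640625, 289.9837341308594), (68.24903869628906, 18.1854190826416), 89.75462341308594)
[ 174  114  227  148 3405] ((520.574462890625, 198.4429931640625), (240.47943115234375, 170.72268676757812), 0.038964930921792984)
[ 232  159   57   55 1547] ((492.47222900390625, 205.3018035888672), (61.426326751708984, 61.01686477661133), 1.6784813404083252)
plate 40 0.02226140428708029 [0.02463852 0.02969945 0.02261066]
```

The plate is held at about z = 22.3 mm, which is 17.7 mm down. The tray centre is at (0.5206, 0.1984). I carry the tamper back.

Emit:
arm_command([
  [[0,0,0],[0,30,0],15],
  [[0,0,0],[0,30,0],15],
  [[0,0,0],[0,30,0],15],
  [[0,0,0],[0,30,0],15],
  [[0,0,0],[0,30,0],15],
  [[0,0,0],[0,30,0],15],
  [[0,0,0],[0,30,0],15],
  [[0,0,0],[0,30,0],15],
])

```text
time_s: 13.12
tool_pos: [0.5161, 0.0867, 0.1873]
tcp_rot: [-0.014, 0.708, 0.014, 0.706]
contact_force: [0.2, -0.0, -4.1]
finger_gap: 0.315
```

Emit:
arm_command([
  [[0,0,0],[0,30,0],15],
  [[0,0,0],[0,30,0],15],
  [[0,0,0],[0,25,0],15],
  [[0,0,0],[0,18,0],15],
  [[0,0,0],[0,10,0],15],
  [[0,0,0],[0,0,0],15],
  [[0,0,0],[0,0,0],15],
  [[0,0,0],[0,0,0],15],
])

```text
time_s: 13.78
tool_pos: [0.5123, 0.1972, 0.1879]
tcp_rot: [-0.014, 0.707, 0.014, 0.707]
contact_force: [0.2, -0.7, -3.9]
finger_gap: 0.312
```

```bash
python3 st.py; python3 - <<'E'
from h import *
im,d,K,T=cam('wrist');cv2.imwrite('pics/w6.png',im);P=cloud(d,K,T);s=arm.sense()['tool_pos']
# camera is on the -x side: front face of foot and its tilt, floor of tray
D=P-s
for lo,hi in [(-.036,-.027),(-.027,-.018)]:
    M=(D[...,2]>lo)&(D[...,2]<hi)&(abs(D[...,1])<.045)&(abs(D[...,0])<.05)&(d>0);q=D[M]
    print(lo,len(q),np.percentile(q,[1,50,99],axis=0).round(4).tolist())
E
```

```text
13.7833 [0.5123 0.1972 0.1879]
[[-0.001 -0.039  0.999]
 [-0.001  0.999  0.039]
 [-1.    -0.001 -0.001]]
q [ 0.15  0.42  1.39 -0.    1.34 -1.46] F [ 0.2 -0.7 -3.9] [ 0.05 -0.05  0.03] 0.3121123139516074
-0.036 400 [[-0.0322, -0.0307, -0.0343], [-0.031, -0.0023, -0.0307], [-0.0292, 0.0278, -0.0271]]
-0.027 1026 [[-0.0322, -0.0318, -0.0268], [-0.0304, -0.0017, -0.0196], [-0.0022, 0.03, -0.018]]
```

Emit:
arm_command([
  [[0,0,0],[20,0,0],15],
  [[0,0,0],[28,0,0],15],
  [[0,0,0],[28,0,0],15],
  [[0,0,0],[28,0,0],15],
  [[0,0,0],[20,0,0],15],
  [[0,0,0],[10,0,0],15],
  [[0,0,0],[7,0,0],15],
  [[0,0,0],[2,0,0],15],
])

```text
time_s: 14.5
tool_pos: [0.5125, 0.1977, 0.0449]
tcp_rot: [-0.014, 0.707, 0.014, 0.707]
contact_force: [0.2, 0.5, -3.0]
finger_gap: 0.308
```

Emit:
arm_command([
  [[0,0,0],[1,0,0],15],
  [[0,0,0],[1,0,0],15],
  [[0,0,0],[1,0,0],15],
  [[0,0,0],[0.5,0,0],15],
  [[0,0,0],[0,0,0],15],
  [[0,0,0],[0,0,0],15],
  [[0,0,0],[0,0,0],15],
  [[0,0,0],[0,0,0],15],
])

```text
time_s: 15.17
tool_pos: [0.5123, 0.1983, 0.0419]
tcp_rot: [-0.014, 0.707, 0.014, 0.707]
contact_force: [0.9, -0.7, -3.0]
finger_gap: 0.311
```

Emit:
arm_command([
  [[0,0,0],[0.5,0,0],15],
  [[0,0,0],[0.5,0,0],15],
  [[0,0,0],[0.4,0,0],15],
  [[0,0,0],[0,0,0],15],
  [[0,0,0],[0,0,0],15],
  [[0,0,0],[0,0,0],15],
  [[0,0,0],[0,0,0],15],
  [[0,0,0],[0,0,0],15],
])

```text
time_s: 15.83
tool_pos: [0.5124, 0.1983, 0.0411]
tcp_rot: [-0.014, 0.707, 0.014, 0.707]
contact_force: [-2.5, -0.9, 5.6]
finger_gap: 0.311
```

The tamper touched down with a light force, so I release and retreat.

Emit:
arm_command([
  [[0,0,0],[0,0,0],36],
  [[0,0,0],[0,0,0],46],
  [[0,0,0],[0,0,0],60],
  [[0,0,0],[0,0,0],75],
  [[0,0,0],[0,0,0],80],
  [[0,0,0],[0,0,0],80],
  [[0,0,0],[0,0,0],80],
  [[0,0,0],[0,0,0],80],
])

```text
time_s: 16.5
tool_pos: [0.5123, 0.1983, 0.0403]
tcp_rot: [-0.014, 0.707, 0.014, 0.707]
contact_force: [-0.3, 0.0, -0.7]
finger_gap: 0.891
```

Emit:
arm_command([
  [[0,0,0],[-10,0,0],80],
  [[0,0,0],[-20,0,0],80],
  [[0,0,0],[-28,0,0],80],
  [[0,0,0],[-28,0,0],80],
  [[0,0,0],[-28,0,0],80],
  [[0,0,0],[-28,0,0],80],
  [[0,0,0],[-28,0,0],80],
  [[0,0,0],[-20,0,0],80],
])

```text
time_s: 17.17
tool_pos: [0.5123, 0.1983, 0.2338]
tcp_rot: [-0.014, 0.706, 0.014, 0.708]
contact_force: [0.1, 0.2, -0.0]
finger_gap: 0.91
```

```bash
sed -i 's/\.487/.512/g;s/\.209/.198/g' tam.py; python3 tam.py w7; python3 st.py; python3 - <<'E'
from h import *
im,d,K,T=cam('scene');P=cloud(d,K,T)
w=cv2.imread('pics/w7.png');cv2.imwrite('pics/c7.png',np.vstack([w[100:384],cv2.resize(im[140:300,170:340],(512,482))])[:, :][:766])
a=np.radians(15.95);Rm=np.array([[np.cos(a),np.sin(a)],[-np.sin(a),np.cos(a)]]);L=(P[...,:2]-[.5315,-.2343])@Rm.T
M=(abs(L)<.03).all(-1)&(P[...,2]<.06);q=P[M];print('plate',len(q),np.percentile(q[:,2],[10,50,90]))
def st(n,a,b,c,e,zl):
    q=P[a:b,c:e].reshape(-1,3);q=q[q[:,2]>zl];print(n,q.min(0).round(3),q.max(0).round(3))
st('tall',168,205,260,280,.03);st('spice',258,290,185,210,.02);st('mug',150,188,210,250,.03)
i=cv2.imread('pics/c7.png');cv2.imwrite('pics/c7.png',cv2.resize(i,None,fx=.78,fy=.78))
E
```

```text
top 1341 0.09167330523482348 ((512.2125854492188, 198.03941345214844), (40.21572494506836, 27.695018768310547), 1.3677939176559448)
foot 1765 [0.4807533  0.16616597 0.02103831] [0.54360676 0.22931671 0.02697406] ((512.1431884765625, 197.79922485351562), (61.03932571411133, 61.86717987060547), 2.1937174797058105)
tray [ 0.40123588 -0.01482108  0.01900319] [0.78271113 0.44926654 0.02999321] ((591.963623046875, 217.20718383789062), (464.079345703125, 381.4566650390625), 89.99334716796875)
17.2167 [0.51340623 0.19853098 0.23700801] [-0.01384145  0.70384455  0.0146719   0.71006761]
17.2167 [0.5134 0.1985 0.237 ]
[[ 0.009 -0.04   0.999]
 [ 0.001  0.999  0.04 ]
 [-1.     0.001  0.009]]
q [ 0.15  0.38  1.31 -0.    1.45 -1.46] F [-0.2 -0.4  2. ] [ 0.1  -0.03  0.02] 0.9096322231203081
plate 43 [0.02008421 0.02252765 0.02550706]
tall [-0.317 -0.026  0.03 ] [0.539 1.167 0.809]
spice [-0.317  0.445  0.02 ] [0.428 1.167 0.809]
mug [-0.317 -0.144  0.03 ] [0.787 1.167 0.809]
```

View pics/c7.png

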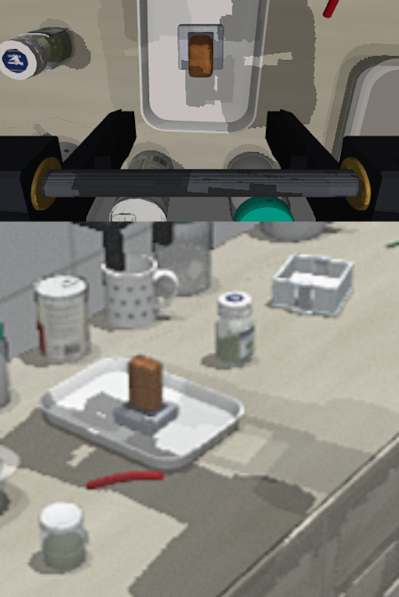

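The combined view shows the tamper upright in the tray: top half (201,55), bottom half (147,385). The jars and mug are unmoved and the catch on the mould at (310,285) is upright. The plate reading from far off is coarse, so I take one near look.

Emit:
arm_command([
  [[0,0,0],[0,-15,-4],80],
  [[0,0,0],[0,-25,-4],80],
  [[0,0,0],[0,-29,-4],80],
  [[0,0,0],[0,-29,-4],80],
  [[0,0,0],[0,-29,-4],80],
  [[0,0,0],[0,-29,-4],80],
  [[0,0,0],[0,-29,-4],80],
  [[0,0,0],[0,-29,-4],80],
])

```text
time_s: 17.93
tool_pos: [0.488, -0.0181, 0.2297]
tcp_rot: [-0.014, 0.707, 0.014, 0.706]
contact_force: [-0.2, 0.9, 0.0]
finger_gap: 0.904
```

Emit:
arm_command([
  [[0,0,0],[0,-29,-4],80],
  [[0,0,0],[0,-29,-4],80],
  [[0,0,0],[0,-29,-4],80],
  [[0,0,0],[0,-29,-4],80],
  [[0,0,0],[0,-29,-4],80],
  [[0,0,0],[0,-29,-4],80],
  [[0,0,0],[0,-29,-4],80],
  [[0,0,0],[0,-15,-2],80],
])

```text
time_s: 18.6
tool_pos: [0.4668, -0.2383, 0.2295]
tcp_rot: [-0.013, 0.707, 0.014, 0.707]
contact_force: [-0.3, -0.2, -0.1]
finger_gap: 0.905
```

```bash
python3 - <<'E'
from h import *
im,d,K,T=cam('wrist');cv2.imwrite('pics/w8.png',im);P=cloud(d,K,T)
a=np.radians(15.95);Rm=np.array([[np.cos(a),np.sin(a)],[-np.sin(a),np.cos(a)]]);L=(P[...,:2]-[.5315,-.2343])@Rm.T
M=(abs(L)<.03).all(-1)&(P[...,2]<.06)&(d>0);q=P[M];print('plate',len(q),np.median(q[:,2]),np.linalg.lstsq(np.c_[L[M],np.ones(len(q))],q[:,2],rcond=None)[0])
E
python3 st.py
```

```text
plate 2711 0.02278910974975612 [-0.0011003   0.00115522  0.02280384]
18.65 [ 0.4669 -0.2395  0.2294]
[[-0.001 -0.037  0.999]
 [-0.     0.999  0.037]
 [-1.    -0.    -0.001]]
q [-0.7   0.34  1.38 -0.    1.42 -2.31] F [-0.1 -2.1 -0.1] [ 0.03 -0.11  0.04] 0.907001098453296
```

View pics/w8.png

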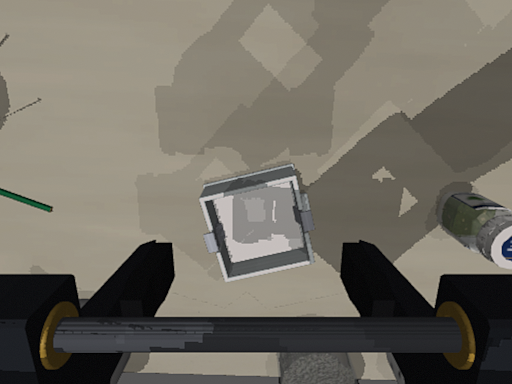

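The near view shows the plate at (258,222), level (about 0.001 rad) and 17.2 mm down. Both catches, at (211,240) and (306,213), are in place and the robot is clear of everything, so I hand in.

```bash
python3 -c "
from workcell import arm
print(arm.hand_in(), arm.sense()['time_s'])"
```

```text
the job is handed in; nothing more can be done
the job is handed in; nothing more can be done
```

I pressed the mould's plate onto its stop with the tamper, and both catches now hold it down. The tamper stands upright in the white tray again, and I handed the job in at about 18.7 s. The hand-in call gave no verdict.

- **Pressing:** Under about 39 N at the wrist, the plate read z ≈ 20.3 mm, level to about 0.008 rad. That is about 19.7 mm of travel.
- **Plate after lifting off:** A near look put the plate 17.2 mm down and level to about 0.001 rad, with both catches upright by eye. A coarser reading from the far camera while carrying the tamper back suggested a 0.03–0.04 rad tilt. It rested on only 40 pixels, so I trusted the near look.
- **Tamper:** It stands at (0.512, 0.198), within about 9 mm of the tray's middle. The handle top is at z = 92 mm, as expected when it stands on the tray floor.
- **Jars and mug:** They look unmoved in the pictures. My final numeric check of them was spoiled by pixels with no depth reading. The bounds that were still usable matched the starting ones within 3 mm.

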